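# Find the solid-core idler roller by weight and hold it ready over its bracket

### The job

Two idler rollers for the edge sander stand in the two-pocket tray, and only their weight tells the solid one from the hollow one. Lift the left roller (as the robot sees it) well clear of the tray, feel its weight and set it back upright in its own pocket, then lift the right one likewise; never have both up at once, tip or drop one, or disturb the wrench, jar and carton. Finish while holding the heavier roller still and upright in the gripper, centred a hand's breadth (about 8 cm) above the round seat of the bracket, its top tongue in line with the bracket's long direction, with the lighter roller standing let go in its own pocket.

Things in the scene. Friction and masses are not known exactly. Their poses are not given: they have to be found in the camera images.
- left_roller_mid (a point): Middle of the left roller: on its axis, 40 mm above its underside. A black rubber cylinder on end, 48 mm in diameter, 80 mm high, closed by a bare metal cap; across the cap a straight metal tongue 40 mm long, 10 wide, 10 high (whole height 90). z up along the axis, x along the tongue, alike either way round. Starts upright in the tray's left (+y) pocket.
- right_roller_mid (a point): Middle of the right roller, which is the same in looks and sizes as the left one, with the point and axes in the same place. Starts upright in the tray's right (-y) pocket.
- left_roller: The left roller itself; origin at the centre of its underside, axes as for its middle. Each roller weighs 0.2 to 0.9 kg in all; one has a steel core and is at least 0.25 kg heavier than the other. Which one changes from start to start, whatever the name. The core sits loose inside with 2 to 3 mm of play.
- right_roller: The right roller itself; origin at the centre of its underside, axes as for its middle point.
- tray: Grey open tray fixed to the bench, 150 mm (its x) by 260 mm (its y), 25 mm high, walls and floor 5 mm thick; a 5 mm wall at its y = 0 divides it into a left (+y) and a right (-y) pocket, each about 140 by 122 mm inside, centres 65 mm either side. Origin at the centre of its underside, on the bench top; its place and yaw change.
- bracket: Steel roller bracket fixed to the bench: flat bar 180 mm long (its x), 80 mm wide (its y) and 10 mm thick, a bolt head near each end, and in the middle a round collar, the seat. Origin at the centre of its underside; its yaw changes.
- seat_rim (a point): Centre of the seat's upper rim, 30 mm above the bench; the collar has 72 mm outer and 56 mm inner diameter and stands 20 mm above the bar. x runs along the bracket's long direction, z up.
- wrench_grip (a point): Open-ended steel wrench, 180 mm long, lying loose on the bench; point at the middle of its handle. To be left alone.
- jar_mid (a point): Grey jar with a black cap, 64 mm in diameter and 75 mm high, standing loose; point at its centre. To be left alone.
- carton_mid (a point): Small closed cardboard carton, 100 by 130 by 60 mm high, standing loose; point at its centre. To be left alone.
Not all that is in view belongs to the job. What is shaped like the right_roller but blue or turquoise is not meant.

How it is judged (in metres and radians):
On the way, in this order (a step that is already met when the one before it is completed fails the run):
1. the left roller is lifted clear of the tray in the fingers while the right one stands in its pocket (contact force between the fingers and left_roller above 2 N and contact force between left_roller and tray below 0.05 N and contact force between left_roller and bracket below 0.05 N and contact force between left_roller and right_roller below 0.05 N and height (world z) of left_roller_mid above 0.075 m and height (world z) of right_roller_mid between 0.04 and 0.052 m and angle between right_roller_mid's own z axis and vertical below 0.1 rad and x of right_roller_mid in the frame of tray between -0.06 and 0.06 m and y of right_roller_mid in the frame of tray between -0.115 and -0.02 m and contact force between each of the arm, the fingers and right_roller below 0.1 N and contact force between right_roller and tray above 0.8 N and linear speed of right_roller below 0.03 m/s), for 0.3 s.
2. the right roller is lifted clear of the tray in the fingers while the left one stands back upright in its own pocket, let go (contact force between the fingers and right_roller above 2 N and contact force between right_roller and tray below 0.05 N and contact force between right_roller and bracket below 0.05 N and contact force between right_roller and left_roller below 0.05 N and height (world z) of right_roller_mid above 0.075 m and height (world z) of left_roller_mid between 0.04 and 0.052 m and angle between left_roller_mid's own z axis and vertical below 0.1 rad and x of left_roller_mid in the frame of tray between -0.06 and 0.06 m and y of left_roller_mid in the frame of tray between 0.02 and 0.115 m and contact force between each of the arm, the fingers and left_roller below 0.1 N and contact force between left_roller and tray above 0.8 N and linear speed of left_roller below 0.03 m/s), for 0.3 s.
At the end, for the whole second after the job is handed in: Heavier roller held at rest, touching only the fingers: within 0.15 rad of upright, 20 mm of the seat's axis, underside 40-150 mm above its rim, tongue within 0.2 rad of the bracket's length. Lighter one let go, at rest, upright within 0.1 rad in its own pocket, pressing under 4.8 N (((contact force between the fingers and left_roller above 2 N and contact force between left_roller and tray below 0.05 N and contact force between left_roller and bracket below 0.05 N and contact force between left_roller and right_roller below 0.05 N and height (world z) of left_roller_mid between 0.11 and 0.22 m and horizontal distance between left_roller_mid and seat_rim below 0.02 m and angle between left_roller_mid's own z axis and vertical below 0.15 rad and angle between the x axis of left_roller_mid and the x axis of seat_rim, either way round below 0.2 rad and linear speed of each of left_roller, right_roller below 0.03 m/s and angular speed of left_roller below 0.3 rad/s and height (world z) of right_roller_mid between 0.04 and 0.052 m and angle between right_roller_mid's own z axis and vertical below 0.1 rad and x of right_roller_mid in the frame of tray between -0.06 and 0.06 m and y of right_roller_mid in the frame of tray between -0.115 and -0.02 m and contact force between each of the arm, the fingers and right_roller below 0.1 N and contact force between right_roller and tray between 0.8 and 4.8 N) or (contact force between the fingers and right_roller above 2 N and contact force between right_roller and tray below 0.05 N and contact force between right_roller and bracket below 0.05 N and contact force between right_roller and left_roller below 0.05 N and height (world z) of right_roller_mid between 0.11 and 0.22 m and horizontal distance between right_roller_mid and seat_rim below 0.02 m and angle between right_roller_mid's own z axis and vertical below 0.15 rad and angle between the x axis of right_roller_mid and the x axis of seat_rim, either way round below 0.2 rad and linear speed of each of right_roller, left_roller below 0.03 m/s and angular speed of right_roller below 0.3 rad/s and height (world z) of left_roller_mid between 0.04 and 0.052 m and angle between left_roller_mid's own z axis and vertical below 0.1 rad and x of left_roller_mid in the frame of tray between -0.06 and 0.06 m and y of left_roller_mid in the frame of tray between 0.02 and 0.115 m and contact force between each of the arm, the fingers and left_roller below 0.1 N and contact force between left_roller and tray between 0.8 and 4.8 N))); the arm keeps its last pose, push and grip.
It fails at once if both rollers are off the tray at once (height (world z) of each of left_roller_mid, right_roller_mid above 0.065 m).
It fails at once if a roller is tipped by more than 0.6 rad (angle between any of left_roller_mid, right_roller_mid's own z axis and vertical above 0.6 rad).
It fails at once if a roller is let go in the air, more than 25 mm above the tray floor ((height (world z) of left_roller_mid above 0.07 m and contact force between each of the fingers, the arm and left_roller below 0.05 N) or (height (world z) of right_roller_mid above 0.07 m and contact force between each of the fingers, the arm and right_roller below 0.05 N)).
It fails at once if the wrench, the jar or the carton is moved by more than 30 mm (distance of any of wrench_grip, jar_mid, carton_mid from where it was at the start of the episode above 0.03 m).
It also fails if it takes over 64 s, if anything falls off the work surface, if the arm or the gripper's body presses on something with over 40 N, if the wrist force passes 120 N, or if a joint passes its speed limit or range.

### The arm

A 6-joint arm with a two-finger parallel gripper is mounted at the origin on the work surface. World frame = base frame: x ahead of the robot, y to its left, z up, the work surface at z = 0. Lengths are in mm, angles in rad, forces in N, time in s.
With the tool pointing down it reaches from about 350 to 975 mm from the base axis. Payload 7.1 kg.
Tool frame: the origin (TCP) lies at the very end of the fingers, on their centre line; the grasp point (between the pads) lies 19 mm behind it; z points along the fingers, y is the direction in which the jaws open and shut (so a half turn about z gives the same grasp; the last joint's range is limited). The gripper opens to 88 mm and grips with 3 to 60 N. Pads are 20 mm wide; open, the fingers measure 115 mm over their backs; the gripper's body (75 mm by 178 mm) begins 61 mm behind the grasp point.
Start: joints at [1.293, 0.423, 1.63, -0, 1.089, -0.019], TCP at [159.919, 604.178, 222.675] pointing down, gripper open.
Joint ranges: [-3, 3], [-0.9, 2.11], [0.09, 2.58], [-1.31, 4.45], [0.11, 2.69], [-2.54, 2.54]. Speed limits (rad/s): [2.39, 2.39, 3.01, 3.14, 3.14, 3.14].

### API

Orientations are given as a rotation vector (axis times angle).
In Python, from workcell import readout, imaging, close_job gives the robot as it stands.
- The arm moves only by the tool carry_out, never from a script. Its argument "rows" is a list of rows, each a list of 3 entries, a list of its own where there are three numbers: the shift along the tool's x, y, z in m, then the turn, a rotation vector about the tool's x, y, z in rad, then the closure, from 0 (fully open) to 1 (shut). In form: [[[dx, dy, dz], [wx, wy, wz], hand], ...]. A call has 1 to 12 rows; each row shifts and turns the commanded pose from where the row before left it, along the tool's axes as they then stand; what a row does not reach is not made up. A row lasts 1/12 s, in which the tool goes at most 41.7 mm and 7.16 degrees, less where a joint would pass 70% of its speed; a pose out of reach is approached as far as the arm can. A call with a gripper value outside its range is refused whole. The fingers move at their own pace and stop on an object; the grip force is fixed at half the most. Time passes only in rows, so rows that do not move let the fingers close. It gives the time, the measured TCP pose, the force and the opening at its end, in the units of the state.
- readout.get_obs(): the state, without advancing time (a new reading comes with each control period).
- imaging.get_image(name): name is "scene" or "side" or "wrist"; returns the picture (480x640x3 uint8, red, green, blue); there is no depth.
- imaging.camera_params(name): a dict with "fx", "fy", "cx", "cy" (pixels), "k1" (the pictures are not rectified: a ray, as slopes to the right and down, at radius r is drawn at 1 + k1 r^2 times it, then the intrinsics apply), "rvec" (rotation vector, rad) and "tvec" (3), from world to camera coordinates, as OpenCV has them; the wrist camera has in their place "T_tool_cam" (4x4, takes a point from camera to tool coordinates, whose origin is the TCP and whose axes are the flange's). Camera axes: x right, y down, z forward; pixel columns grow to the right and rows downward; lengths in mm; the calibration is good to about 2 mm. A picture is of the moment at which its call begins: read the wrist's pose just before it. camera_params takes no time and is no camera call.
- close_job(): hands the job in, once; it reports no verdict.
The state is a dict: "t": time; "qpos": joint angles; "qvel": joint speeds; "joint_torque": joint torques, N m; "ee_pos": TCP position; "orientation": TCP orientation; "ft_force": force on the tool from outside, world axes, zero at the start; "moment": the same for the moment, N m; "width": finger opening in mm.
Only numpy, scipy, OpenCV 4.12 (cv2) and the standard library are available. Lean on these libraries where they do the work, as an engineer would, in place of code of your own. Each camera call takes 0.05 s, during which the arm holds its last target.

## Working session

There is one attempt and no reset: what is moved stays moved. The work goes in short steps, Python scripts to look and compute and a tool call to move; the robot and the scene stay as the last step left them, time stands still between calls to the robot, and variables do not carry over. Pictures are saved under pics/ and viewed, and the job is handed in when it is done.

Besides the shell and the picture viewer there is one more tool, called after "Call:" as name([rows], argument=value, ...), one row to a line, values as JSON. carry_out: Moves the arm, as the interface text tells. Its arguments: {"type":"object","properties":{"rows":{"type":"array","items":{"type":"array"}}},"required":["rows"]}

```bash
ls; mkdir -p pics
python3 - <<'E'
from workcell import readout, imaging
import cv2
print(readout.get_obs())
for n in ("scene","side","wrist"):
    print(n,imaging.camera_params(n))
    cv2.imwrite(f"pics/{n}0.png",imaging.get_image(n)[:,:,::-1])
E
```

```text
pics
{'t': 0.0, 'qpos': array([ 1.29297877e+00,  4.23817359e-01,  1.63067641e+00, -5.15105370e-05,
        1.08861746e+00, -1.90108471e-02]), 'qvel': array([ 0.00101334, -0.00050255, -0.00052711, -0.0004986 , -0.00081607,
       -0.00044511]), 'joint_torque': array([-3.49872234e-04, -5.44612670e+01, -2.73680806e+01,  6.44295802e-02,
        2.24564545e-02, -1.48402714e-04]), 'ee_pos': array([159.79762078, 603.65250073, 221.9217063 ]), 'orientation': array([-4.05338476e-01, -3.11515202e+00,  2.36960955e-03]), 'ft_force': array([-0.48050857, -0.01724222,  0.02992861]), 'moment': array([ 0.01858749, -0.01001696,  0.02547619]), 'width': 87.86734305242645}
scene {'fx': 495.95385064712417, 'fy': 495.95385064712417, 'cx': 322.09728033238804, 'cy': 243.8885292899854, 'k1': -0.13729215886908605, 'rvec': array([ 1.17417491,  2.45580815, -0.86369849]), 'tvec': array([ 379.61678071, -333.41708225, 1109.96853652])}
side {'fx': 559.9366251052439, 'fy': 559.9366251052439, 'cx': 325.0904663121516, 'cy': 235.0401373438459, 'k1': -0.05546724733788325, 'rvec': array([ 2.05369445, -0.50435032,  0.28530812]), 'tvec': array([-534.3194069 ,  200.37627978,  752.98390005])}
wrist {'fx': 421.5088843179767, 'fy': 421.5088843179767, 'cx': 323.250897544177, 'cy': 237.2564552369738, 'k1': -0.0646909196159092, 'T_tool_cam': array([[-4.94035099e-04, -9.67375478e-01, -2.53346481e-01,
         6.96444510e+01],
       [ 9.99999672e-01, -3.15340019e-04, -7.45945765e-04,
         1.21122244e+00],
       [ 6.41719357e-04, -2.53346767e-01,  9.67375317e-01,
        -1.61286015e+02],
       [ 0.00000000e+00,  0.00000000e+00,  0.00000000e+00,
         1.00000000e+00]])}
```

View pics/scene0.png

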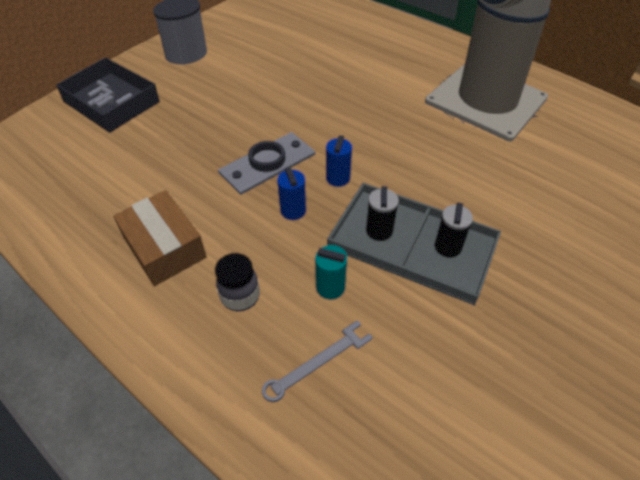

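View pics/side0.png

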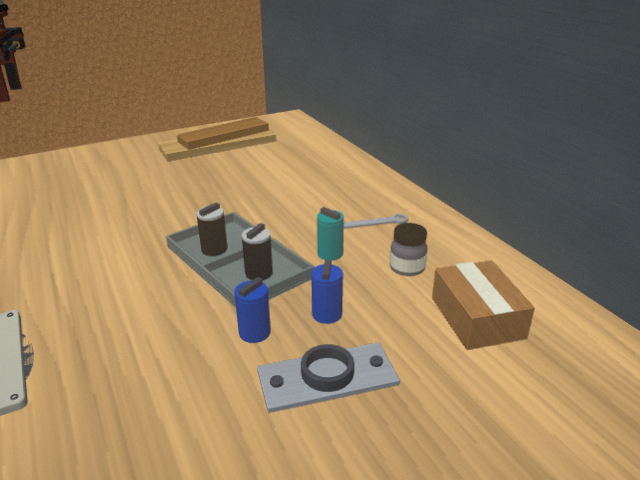

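View pics/wrist0.png

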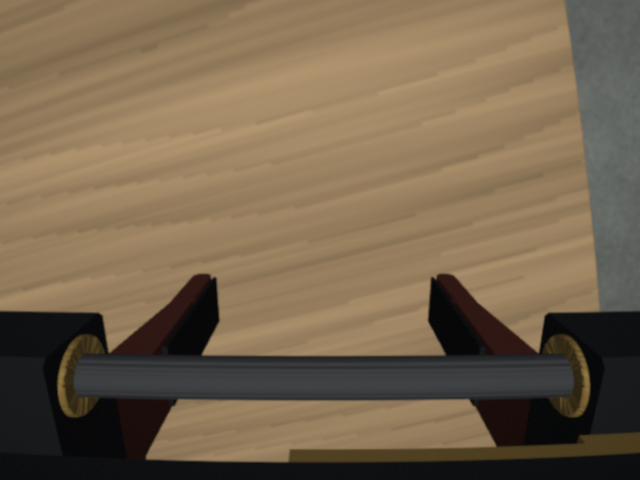

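Scene view: the tray holds two black rollers at about (453,230) and (382,213). The blue cylinders (338,160) and (291,195) and the turquoise one (331,270) are decoys. The bracket is at (267,160).

```bash
cat > h.py <<'E'
import numpy as np, cv2
from workcell import readout, imaging
from scipy.spatial.transform import Rotation as R
def cam(n,obs=None):
    p=imaging.camera_params(n)
    if n=="wrist":
        o=obs or readout.get_obs()
        T=np.eye(4);T[:3,:3]=R.from_rotvec(o["orientation"]).as_matrix();T[:3,3]=o["ee_pos"]
        W=T@p["T_tool_cam"]; Rc=W[:3,:3].T; t=-Rc@W[:3,3]
    else:
        Rc=R.from_rotvec(p["rvec"]).as_matrix(); t=np.array(p["tvec"])
    K=np.array([[p["fx"],0,p["cx"]],[0,p["fy"],p["cy"]],[0,0,1]])
    return dict(K=K,R=Rc,t=t,k1=p["k1"],C=-Rc.T@t)
def rays(c,px):
    px=np.asarray(px,float).reshape(-1,2)
    d=(px-c["K"][:2,2])/c["K"][0,0]
    rd=np.linalg.norm(d,axis=1,keepdims=True); r=rd.copy()
    for _ in range(30): r=rd/(1+c["k1"]*r*r)
    s=d*(r/np.maximum(rd,1e-12))
    v=np.c_[s,np.ones(len(s))]@c["R"]
    return v/np.linalg.norm(v,axis=1,keepdims=True)
def plane(c,px,z):
    v=rays(c,px); return c["C"]+v*((z-c["C"][2])/v[:,2])[:,None]
def tri(c1,p1,c2,p2):
    a=rays(c1,p1)[0];b=rays(c2,p2)[0]
    A=np.c_[a,-b]; s=np.linalg.lstsq(A,c2["C"]-c1["C"],rcond=None)[0]
    P=c1["C"]+s[0]*a;Q=c2["C"]+s[1]*b
    return (P+Q)/2,np.linalg.norm(P-Q)
def proj(c,P):
    P=np.asarray(P,float).reshape(-1,3); q=P@c["R"].T+c["t"]; s=q[:,:2]/q[:,2:]
    r2=(s**2).sum(1,keepdims=True); return s*(1+c["k1"]*r2)*c["K"][0,0]+c["K"][:2,2]
def crop(img,x0,y0,x1,y1,k,name):
    cv2.imwrite("pics/"+name,cv2.resize(img[y0:y1,x0:x1],None,fx=k,fy=k,interpolation=cv2.INTER_CUBIC))
E
python3 - <<'E'
from h import *
s=cam("scene");d=cam("side")
print(s["C"],d["C"])
print("L",plane(s,[[457,216]],85),"R",plane(s,[[383,200]],85))
print("L",plane(d,[[210,212]],85),"R",plane(d,[[257,235]],85))
print("seat",plane(s,[[267,155]],30),plane(d,[[327,367]],30))
for nm,p,z in (("tray",[[366,187],[498,237],[479,294],[330,238]],25),("bar",[[219,170],[291,136],[315,154],[240,190]],10)):
    print(nm,plane(s,p,z).round(1))
for nm,px in (("blue",[[338,145],[291,177]]),("turq",[[331,253]])): print(nm,plane(s,px,80).round())
print("jar",plane(s,[[235,270]],75),"carton",plane(s,[[160,225]],60),"wr",plane(s,[[318,360]],5))
a=cv2.imread("pics/scene0.png");b=cv2.imread("pics/side0.png")
crop(a,320,170,510,300,4,"c_s.png");crop(b,160,190,320,310,5,"c_d.png");crop(a,210,125,320,200,7,"c_bs.png");crop(b,250,330,410,410,5,"c_bd.png")
E
```

```text
[980.5634499  304.84803319 657.92780788] [ 222.03231074 -733.35360949  552.7447623 ]
L [[447.34938454 145.21762119  85.        ]] R [[492.56271081  35.0736383   85.        ]]
L [[445.03696488 140.9259439   85.        ]] R [[489.46584064  26.13969803  85.        ]]
seat [[ 486.13210231 -230.55486193   30.        ]] [[ 475.60129397 -249.16144819   30.        ]]
tray [[434.  -35.5  25. ]
 [388.9 206.8  25. ]
 [511.9 234.9  25. ]
 [568.4 -12.2  25. ]]
bar [[ 559.6 -290.8   10. ]
 [ 396.7 -249.4   10. ]
 [ 409.1 -175.5   10. ]
 [ 572.8 -220.2   10. ]]
blue [[ 426. -107.   80.]
 [ 541. -118.   80.]]
turq [[626.  34.  80.]]
jar [[734.58500207 -57.25719295  75.        ]] carton [[ 742.33703828 -226.03094374   60.        ]] wr [[743.03708062 104.50481086   5.        ]]
```

View pics/c_s.png

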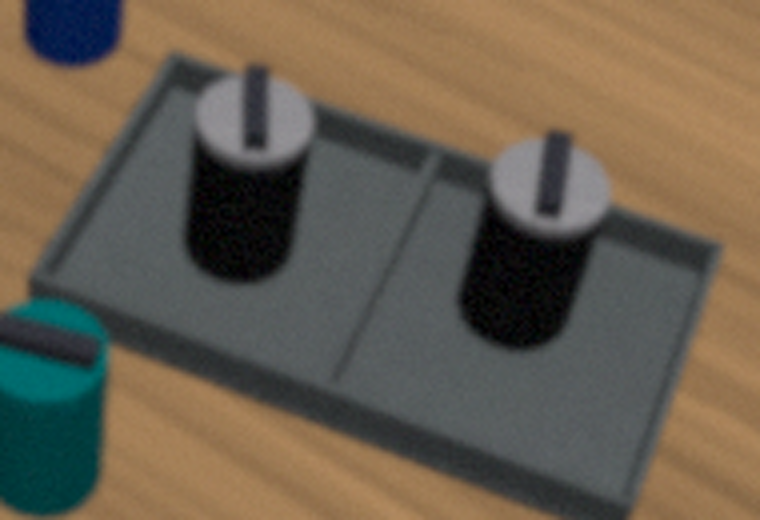

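View pics/c_d.png

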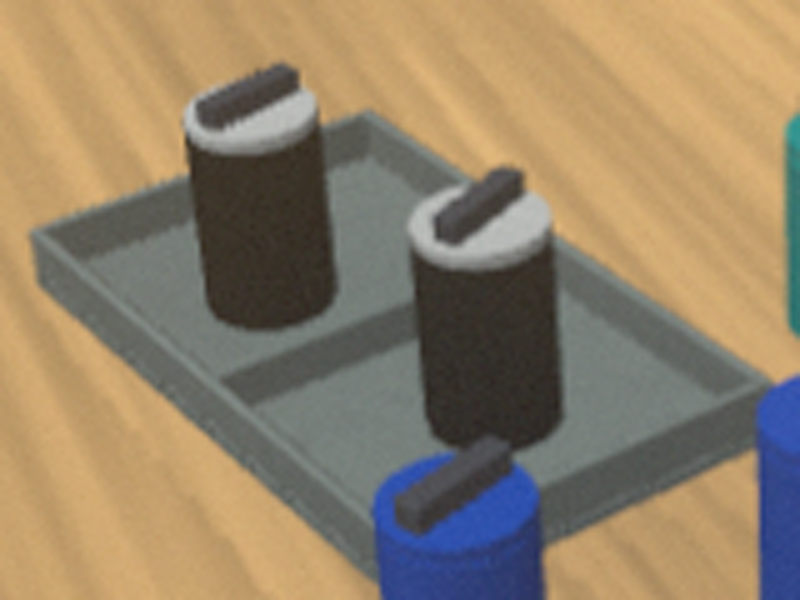

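View pics/c_bs.png

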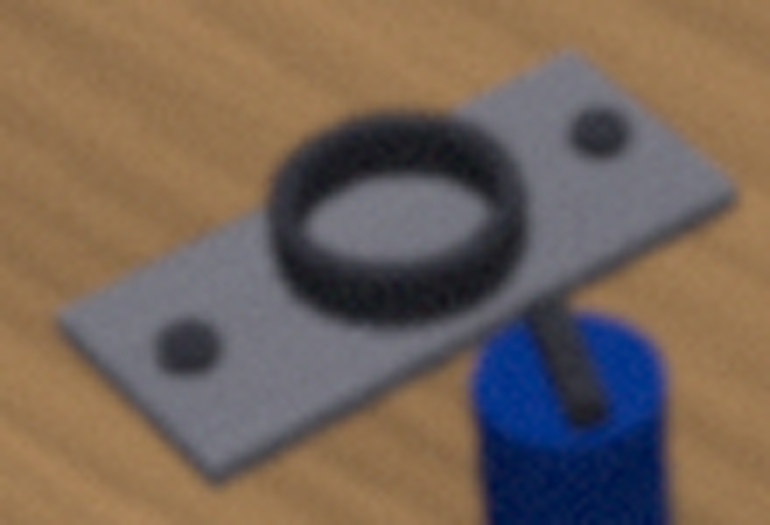

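View pics/c_bd.png

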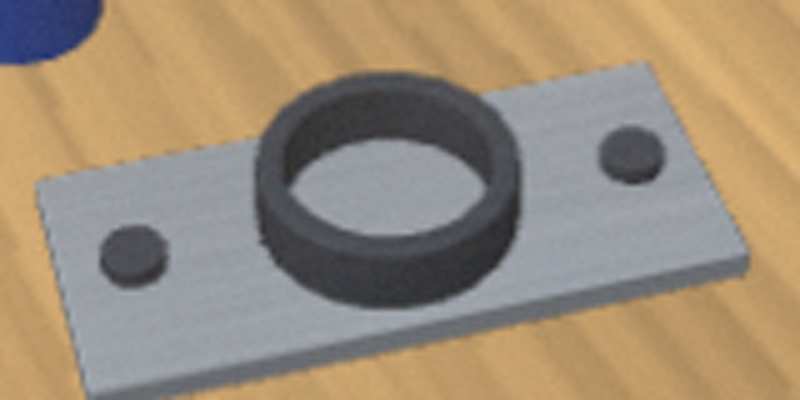

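The side crop shows the right black roller's cap at about (256,235) and the left one's at (210,213). The scene crop shows them at (384,200) and (457,217). All the other cylinders are blue or turquoise.

Run:
```python
from h import *
s=cam("scene");d=cam("side")
for n,p,q,z in (("L",[457.3,216.6],[210.4,213.4],85),("R",[383.8,200.5],[256,235],85),("seat",[266.7,153.3],[327.6,362.6],30)):
    print(n,plane(s,[p],z).round(1),plane(d,[q],z).round(1),tri(s,p,d,q))
# side tongue top edges  (upper surface centre line ends), bolts
print("Lt",plane(d,np.array([[200,103],[288,70]])/5+[160,190],95).round(1))
print("Rt",plane(d,np.array([[440,222],[512,173]])/5+[160,190],95).round(1))
b1=plane(d,np.array([[133,252],[632,152]])/5+[250,330],17);b2=plane(s,np.array([[600,130],[188,345]])/7+[210,125],17)
print("bolts",b1.round(1),b1.mean(0),b2.round(1),b2.mean(0))
o=readout.get_obs();M=R.from_rotvec(o["orientation"]).as_matrix();print(M.round(3))
t=np.array([475,90,260.])-o["ee_pos"];print("tool shift",M.T@t)
```

```text
L [[448.2 146.2  85. ]] [[444.1 135.5  85. ]] (array([445.55944605, 144.72432459,  80.84006158]), np.float64(2.094771389140219))
R [[492.7  36.7  85. ]] [[488.   26.9  85. ]] (array([489.96216903,  34.51537603,  80.85857351]), np.float64(1.4916445025335963))
seat [[ 482.9 -234.4   30. ]] [[ 480.2 -242.2   30. ]] (array([ 481.09365733, -237.99078545,   26.40583895]), np.float64(2.2992125639531404))
Lt [[426.3 135.5  95. ]
 [461.6 145.3  95. ]]
Rt [[471.5  18.5  95. ]
 [504.4  37.8  95. ]]
bolts [[ 411.6 -228.6   17. ]
 [ 547.8 -257.3   17. ]] [ 479.6841431  -242.93893735   17.        ] [[ 415.  -220.3   17. ]
 [ 551.3 -248.9   17. ]] [ 483.15165005 -234.60921459   17.        ]
[[-0.967  0.256 -0.   ]
 [ 0.256  0.967 -0.001]
 [ 0.    -0.001 -1.   ]]
tool shift [-436.17309449 -416.06596741  -37.4498857 ]
```

Call:
carry_out([
  [[-0.0273,-0.026,-0.003],[0,0,0],0],
  [[-0.0273,-0.026,-0.003],[0,0,0],0],
  [[-0.0273,-0.026,-0.003],[0,0,0],0],
  [[-0.0273,-0.026,-0.003],[0,0,0],0],
  [[-0.0273,-0.026,-0.003],[0,0,0],0],
  [[-0.0273,-0.026,-0.003],[0,0,0],0],
  [[-0.0273,-0.026,-0.003],[0,0,0],0],
  [[-0.0273,-0.026,-0.003],[0,0,0],0],
  [[-0.0273,-0.026,-0.003],[0,0,0],0],
  [[-0.0273,-0.026,-0.003],[0,0,0],0],
  [[-0.0273,-0.026,-0.003],[0,0,0],0],
  [[-0.0273,-0.026,-0.003],[0,0,0],0],
])

```text
t: 1.15
ee_pos: [397.2, 217.0, 258.9]
orientation: [0.405, 3.115, 0.0]
ft_force: [0.7, 1.0, 0.1]
width: 87.6
```

Call:
carry_out([
  [[-0.0273,-0.026,-0.001],[0,0,0],0],
  [[-0.0273,-0.026,0],[0,0,0],0],
  [[-0.0273,-0.026,0],[0,0,0],0],
  [[-0.0273,-0.026,0],[0,0,0],0],
  [[0,0,0],[0,0,0.12],0],
  [[0,0,0],[0,0,0.12],0],
  [[0,0,0],[0,0,0.12],0],
  [[0,0,0],[0,0,0.12],0],
  [[0,0,0],[0,0,0.12],0],
  [[0,0,0],[0,0,0.12],0],
  [[0,0,0],[0,0,0.12],0],
  [[0,0,0],[0,0,0.12],0],
])

```text
t: 2.15
ee_pos: [475.5, 90.2, 259.5]
orientation: [-1.806, -2.57, 0.001]
ft_force: [0.3, -0.1, 1.5]
width: 87.8
```

Call:
carry_out([
  [[0,0,0],[0,0,0.09],0],
  [[0,0,0],[0,0,0],0],
  [[0,0,0],[0,0,0],0],
])

```text
t: 2.4
ee_pos: [475.6, 90.2, 259.6]
orientation: [-1.909, -2.495, 0.0]
ft_force: [0.0, -0.3, 0.2]
width: 88.1
```

Run:
```python
from h import *
o=readout.get_obs();print({k:np.round(o[k],3) for k in ("t","qpos","ee_pos","ft_force","orientation")})
im=imaging.get_image("wrist")[:,:,::-1]
np.savez("w1.npz",im=im,pos=o["ee_pos"],ori=o["orientation"])
cv2.imwrite("pics/w1.png",im)
c=cam("wrist",o)
print(proj(c,[[446,141,85],[490,32,85]]).round())
```

```text
{'t': np.float64(2.4), 'qpos': array([ 0.163,  0.168,  1.898, -0.   ,  1.076, -0.102]), 'ee_pos': array([475.571,  90.201, 259.565]), 'ft_force': array([ 0.038, -0.327,  0.231]), 'orientation': array([-1.909, -2.495,  0.   ])}
[[304. 145.]
 [322. 285.]]
```

View pics/w1.png

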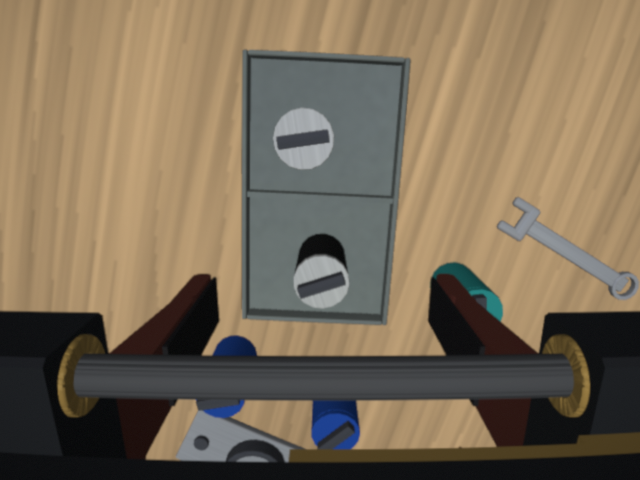

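Wrist view from above: the left cap is at about (303,138) and the right cap at (321,281). Each has a dark tongue across it, and both sit in the tray. Next I fit them.

Run:
```python
from h import *
z=np.load("w1.npz");im=z["im"];c=cam("wrist",dict(ee_pos=z["pos"],orientation=z["ori"]))
g=im.min(2)
for n,(x,y) in (("L",(303,138)),("R",(321,281))):
    m=np.zeros(g.shape,np.uint8);m[y-38:y+38,x-38:x+38]=(g>135)[y-38:y+38,x-38:x+38]*255
    cs,_=cv2.findContours(m,cv2.RETR_EXTERNAL,cv2.CHAIN_APPROX_NONE)
    k=np.vstack([q for q in cs if cv2.contourArea(q)>40]);k=cv2.convexHull(k)
    P=plane(c,k[:,0],85)[:,:2].astype(np.float32)
    (cx,cy),r=cv2.minEnclosingCircle(P)
    # tongue: dark px inside cap
    mk=np.zeros_like(g);cv2.fillConvexPoly(mk,k,255);mk=cv2.erode(mk,np.ones((3,3)))
    t=np.argwhere((mk>0)&(g<100))[:,::-1]
    T=plane(c,t,95)[:,:2].astype(np.float32)
    rr=cv2.minAreaRect(T);b=cv2.boxPoints(rr);e=[b[1]-b[0],b[2]-b[1]];e=max(e,key=np.linalg.norm)
    print(n,"cap",cx,cy,"r",r,"ellipse",cv2.fitEllipse(P),"tongue",rr,"ang",np.degrees(np.arctan2(e[1],e[0]))%180)
M=R.from_rotvec(z["ori"]).as_matrix();print(M.round(3),"yaw y",np.degrees(np.arctan2(M[1,1],M[0,1])))
print("tray",plane(c,[[246,52],[408,60],[385,323],[244,318]],25).round(1))
```

```text
L cap 444.1412048339844 145.41127014160156 r 23.57871437072754 ellipse ((444.1512451171875, 145.38812255859375), (46.780418395996094, 46.962059020996094), 69.66749572753906) tongue ((444.185546875, 145.33547973632812), (39.0755615234375, 9.45190143585205), 22.992910385131836) ang 22.9929
R cap 488.4851989746094 34.317623138427734 r 23.666704177856445 ellipse ((488.36846923828125, 34.2387580871582), (46.66909408569336, 47.002315521240234), 38.375518798828125) tongue ((487.7312927246094, 35.991146087646484), (39.22400665283203, 11.864758491516113), 33.687095642089844) ang 33.68712
[[-0.262  0.965 -0.   ]
 [ 0.965  0.262 -0.   ]
 [-0.    -0.    -1.   ]] yaw y 15.173409696915087
tray [[374.1 203.1  25. ]
 [514.2 234.1  25. ]
 [569.4 -13.8  25. ]
 [427.9 -46.4  25. ]]
```

Call:
carry_out([
  [[0.0308,-0.008,0],[0,0,0],0],
  [[0.0307,-0.0078,0],[0,0,0],0],
  [[0,0,0.038],[0,0,0],0],
  [[0,0,0.038],[0,0,0],0],
  [[0,0,0.038],[0,0,0],0],
  [[0,0,0.03],[0,0,0],0],
  [[0,0,0.03],[0,0,0],0],
  [[0,0,0.0236],[0,0,0],0],
  [[0,0,0.02],[0,0,0],0],
  [[0,0,0],[0,0,0],0],
  [[0,0,0],[0,0,0],0],
])

```text
t: 3.37
ee_pos: [443.9, 145.4, 41.5]
orientation: [-1.909, -2.493, 0.003]
ft_force: [-0.2, -0.7, 0.2]
width: 88.0
```

Run:
```python
from h import *
for n in("wrist","side"):cv2.imwrite(f"pics/{n}2.png",imaging.get_image(n)[:,:,::-1])
cv2.imwrite("pics/b2.png",np.hstack([cv2.resize(cv2.imread(f"pics/{n}2.png"),(400,300)) for n in("wrist","side")]))
```

```text
(no output)
```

View pics/b2.png

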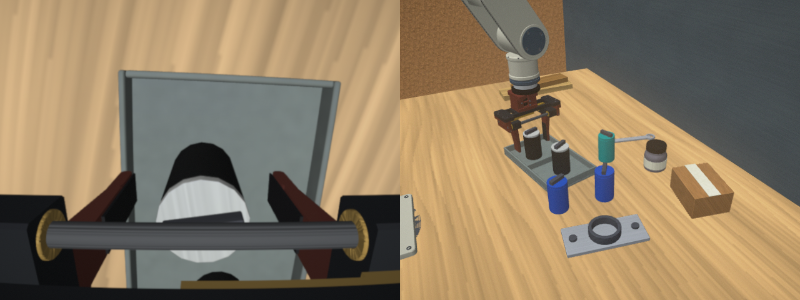

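The left roller sits midway between the open fingers, so I close.

Call:
carry_out([
  [[0,0,0],[0,0,0],1],
  [[0,0,0],[0,0,0],1],
  [[0,0,0],[0,0,0],1],
  [[0,0,0],[0,0,0],1],
  [[0,0,0],[0,0,0],1],
  [[0,0,0],[0,0,0],1],
  [[0,0,0],[0,0,0],1],
  [[0,0,0],[0,0,0],1],
])

```text
t: 4.13
ee_pos: [444.4, 145.5, 42.2]
orientation: [-1.912, -2.493, 0.0]
ft_force: [-1.2, -0.2, 4.4]
width: 47.7
```

Run:
```python
from h import *
o=readout.get_obs();print({k:np.round(o[k],3) for k in ("t","qpos","joint_torque","ee_pos","ft_force","moment","width")})
```

```text
{'t': np.float64(4.133), 'qpos': array([ 0.291,  0.511,  2.07 , -0.   ,  0.561,  0.029]), 'joint_torque': array([-1.0600e-01, -4.3931e+01, -1.3485e+01,  4.1000e-02, -3.1300e-01,
        1.8000e-02]), 'ee_pos': array([444.431, 145.542,  42.203]), 'ft_force': array([-1.222, -0.217,  4.398]), 'moment': array([-0.076,  0.13 ,  0.045]), 'width': np.float64(47.667)}
```

Call:
carry_out([
  [[0,0,-0.005],[0,0,0],1],
  [[0,0,-0.01],[0,0,0],1],
  [[0,0,-0.01],[0,0,0],1],
  [[0,0,-0.01],[0,0,0],1],
  [[0,0,-0.01],[0,0,0],1],
  [[0,0,-0.01],[0,0,0],1],
  [[0,0,-0.005],[0,0,0],1],
  [[0,0,0],[0,0,0],1],
  [[0,0,0],[0,0,0],1],
  [[0,0,0],[0,0,0],1],
  [[0,0,0],[0,0,0],1],
  [[0,0,0],[0,0,0],1],
])

```text
t: 5.13
ee_pos: [444.1, 145.4, 101.6]
orientation: [-1.912, -2.492, 0.002]
ft_force: [-0.3, -0.2, -4.5]
width: 47.6
```

Run:
```python
from h import *
F=[]
for i in range(4):
    im=imaging.get_image("side");o=readout.get_obs();F.append(np.r_[o["ft_force"],o["moment"]]);
print(np.round(F,2)); print({k:np.round(o[k],3) for k in ("t","joint_torque","ee_pos","width")})
crop(im[:,:,::-1],100,80,400,300,2.6,"side3.png")
```

```text
[[-0.98 -1.03 -3.01 -0.09  0.03 -0.  ]
 [-0.56 -0.82 -3.88 -0.08  0.09  0.04]
 [-0.46  0.26 -3.23 -0.07  0.02 -0.03]
 [ 0.42  0.74 -3.78 -0.04  0.04 -0.  ]]
{'t': np.float64(5.333), 'joint_torque': array([ 1.0000e-03, -4.4181e+01, -1.8323e+01,  4.4000e-02,  1.7000e-02,
       -0.0000e+00]), 'ee_pos': array([444.382, 145.528, 101.805]), 'width': np.float64(47.624)}
```

View pics/side3.png

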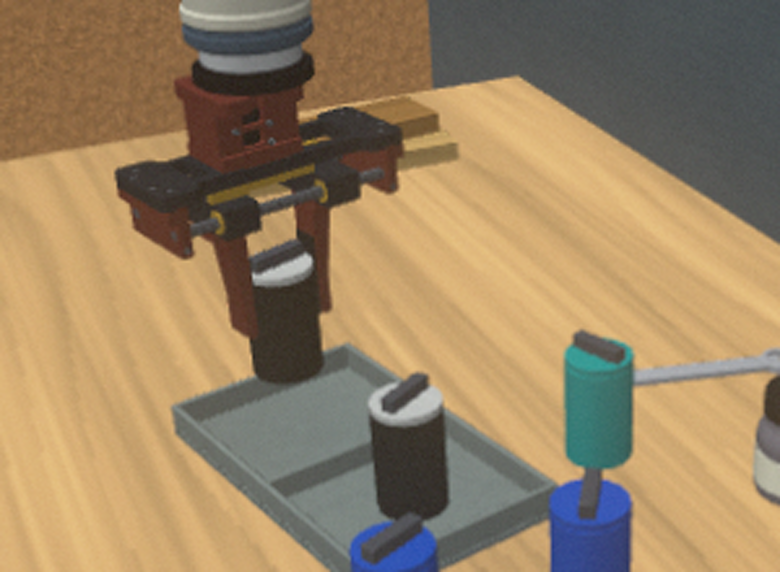

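Call:
carry_out([
  [[0,0,0],[0,0,0],1],
  [[0,0,0],[0,0,0],1],
  [[0,0,0],[0,0,0],1],
])

```text
t: 5.58
ee_pos: [444.5, 145.6, 102.0]
orientation: [-1.912, -2.492, 0.0]
ft_force: [-0.2, 0.5, -2.6]
width: 47.5
```

The left roller is up and upright, and the force is about -3.5 N. I set it back in the same place.

Call:
carry_out([
  [[0,0,0.01],[0,0,0],1],
  [[0,0,0.012],[0,0,0],1],
  [[0,0,0.012],[0,0,0],1],
  [[0,0,0.01],[0,0,0],1],
  [[0,0,0.007],[0,0,0],1],
  [[0,0,0.004],[0,0,0],1],
  [[0,0,0.003],[0,0,0],1],
  [[0,0,0.0015],[0,0,0],1],
  [[0,0,0],[0,0,0],1],
  [[0,0,0],[0,0,0],1],
])

```text
t: 6.42
ee_pos: [444.8, 145.7, 42.9]
orientation: [1.912, 2.492, 0.001]
ft_force: [-0.6, -0.2, -2.9]
width: 47.8
```

Call:
carry_out([
  [[0,0,0.001],[0,0,0],1],
  [[0,0,0],[0,0,0],1],
  [[0,0,0],[0,0,0],1],
  [[0,0,0],[0,0,0],1],
])

```text
t: 6.75
ee_pos: [444.9, 145.7, 42.2]
orientation: [1.912, 2.492, 0.001]
ft_force: [-2.1, -0.3, 6.1]
width: 47.8
```

Contact: the force now reads +6 N. I release, then raise.

Call:
carry_out([
  [[0,0,-0.0005],[0,0,0],0.4],
  [[0,0,0],[0,0,0],0],
  [[0,0,0],[0,0,0],0],
  [[0,0,0],[0,0,0],0],
  [[0,0,0],[0,0,0],0],
  [[0,0,0],[0,0,0],0],
  [[0,0,0],[0,0,0],0],
  [[0,0,0],[0,0,0],0],
])

```text
t: 7.42
ee_pos: [444.5, 145.5, 42.0]
orientation: [-1.912, -2.493, 0.0]
ft_force: [0.3, -0.3, 0.0]
width: 87.6
```

Call:
carry_out([
  [[0,0,-0.015],[0,0,0],0],
  [[0,0,-0.03],[0,0,0],0],
  [[0,0,-0.035],[0,0,0],0],
  [[0,0,-0.035],[0,0,0],0],
  [[0,0,-0.035],[0,0,0],0],
  [[0,0,-0.03],[0,0,0],0],
  [[-0.032,0.008,-0.02],[0,0,0],0],
  [[-0.032,0.008,-0.02],[0,0,0],0],
  [[0,0,0],[0,0,0],0],
  [[0,0,0],[0,0,0],0],
])

```text
t: 8.25
ee_pos: [477.5, 87.0, 263.1]
orientation: [1.915, 2.489, 0.003]
ft_force: [0.1, -0.5, -1.0]
width: 88.0
```

```bash
cat > caps.py <<'E'
from h import *
def caps(name,guess,hz=0):
    o=readout.get_obs();im=imaging.get_image("wrist")[:,:,::-1];cv2.imwrite(f"pics/{name}.png",im)
    c=cam("wrist",o);g=im.min(2);M=R.from_rotvec(o["orientation"]).as_matrix()
    print("t",o["t"],"tcp",o["ee_pos"].round(1),"F",o["ft_force"].round(2),"yaw_y",np.degrees(np.arctan2(M[1,1],M[0,1])).round(2))
    for n,P0 in guess.items():
        x,y=proj(c,[P0[0],P0[1],85+hz])[0].astype(int)
        m=np.zeros(g.shape,np.uint8);s=(slice(max(y-45,0),y+45),slice(max(x-45,0),x+45));m[s]=(g>135)[s]*255
        cs,_=cv2.findContours(m,cv2.RETR_EXTERNAL,cv2.CHAIN_APPROX_NONE)
        k=cv2.convexHull(np.vstack([q for q in cs if cv2.contourArea(q)>40]))
        (cx,cy),r=cv2.minEnclosingCircle(plane(c,k[:,0],85+hz)[:,:2].astype(np.float32))
        mk=np.zeros_like(g);cv2.fillConvexPoly(mk,k,255);mk=cv2.erode(mk,np.ones((3,3)))
        T=plane(c,np.argwhere((mk>0)&(g<100))[:,::-1],95+hz)[:,:2].astype(np.float32)
        b=cv2.boxPoints(cv2.minAreaRect(T));e=max([b[1]-b[0],b[2]-b[1]],key=np.linalg.norm)
        d=np.array([cx,cy,0])-o["ee_pos"]
        print(n,"cap",round(cx,1),round(cy,1),"r",round(r,1),"tongue",T.mean(0),"ang",np.degrees(np.arctan2(e[1],e[0]))%180,"toolshift xy",(M.T@d)[:2].round(1))
    return c,im
E
python3 - <<'E'
from caps import *
caps("w4",dict(L=(444,145),R=(488,34)))
E
```

```text
t 8.25 tcp [477.5  87.  263.1] F [ 0.1  -0.51 -0.98] yaw_y 14.85
L cap 444.5 145.7 r 23.5 tongue [444.61484 145.69435] ang 23.032656 toolshift xy [ 65.2 -17.5]
R cap 488.1 34.5 r 23.6 tongue [487.6264    36.187576] ang 33.831318 toolshift xy [-53.5  -4. ]
```

View pics/w4.png

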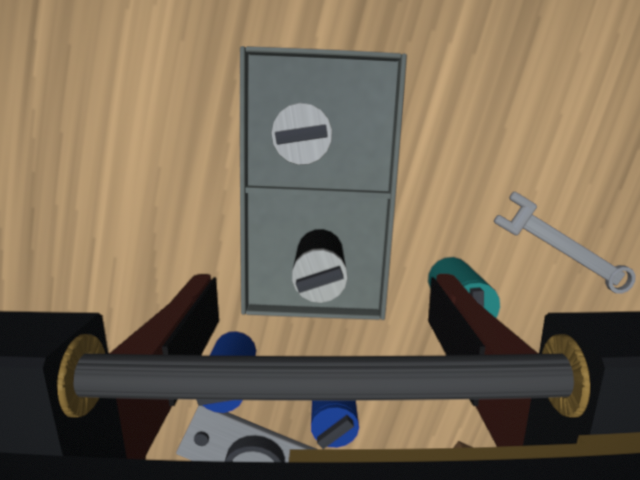

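The left roller is upright in its pocket at (444.5,145.7). Now the right one.

Call:
carry_out([
  [[-0.027,-0.002,0],[0,0,0],0],
  [[-0.0265,-0.002,0],[0,0,0],0],
  [[0,0,0.038],[0,0,0],0],
  [[0,0,0.038],[0,0,0],0],
  [[0,0,0.038],[0,0,0],0],
  [[0,0,0.03],[0,0,0],0],
  [[0,0,0.03],[0,0,0],0],
  [[0,0,0.026],[0,0,0],0],
  [[0,0,0.021],[0,0,0],0],
  [[0,0,0],[0,0,0],0],
  [[0,0,0],[0,0,0],0],
])

```text
t: 9.22
ee_pos: [484.3, 35.9, 39.6]
orientation: [-1.909, -2.49, 0.005]
ft_force: [0.8, 0.5, 0.3]
width: 87.6
```

Run:
```python
from h import *
for n in("wrist","scene"):cv2.imwrite(f"pics/{n}5.png",imaging.get_image(n)[:,:,::-1])
cv2.imwrite("pics/b5.png",np.hstack([cv2.resize(cv2.imread(f"pics/{n}5.png"),(400,300)) for n in("wrist","scene")]))
```

```text
(no output)
```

View pics/b5.png

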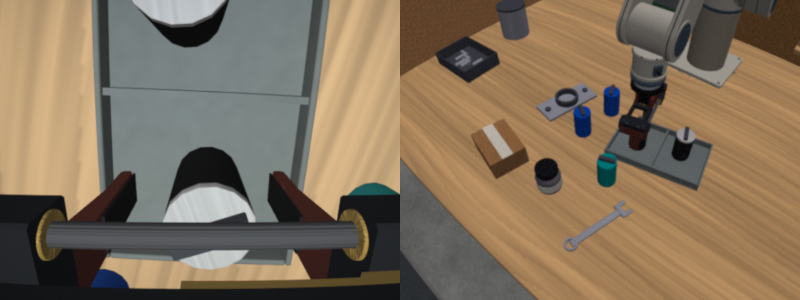

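Call:
carry_out([
  [[-0.002,0.0035,-0.002],[0,0,0],0],
  [[0,0,0],[0,0,0],0],
  [[0,0,0],[0,0,0],1],
  [[0,0,0],[0,0,0],1],
  [[0,0,0],[0,0,0],1],
  [[0,0,0],[0,0,0],1],
  [[0,0,0],[0,0,0],1],
  [[0,0,0],[0,0,0],1],
  [[0,0,0],[0,0,0],1],
  [[0,0,0],[0,0,0],1],
])

```text
t: 10.15
ee_pos: [489.1, 33.9, 43.0]
orientation: [-1.911, -2.491, 0.003]
ft_force: [-4.0, -1.3, 4.3]
width: 48.3
```

Call:
carry_out([
  [[0,0,-0.005],[0,0,0],1],
  [[0,0,-0.01],[0,0,0],1],
  [[0,0,-0.01],[0,0,0],1],
  [[0,0,-0.01],[0,0,0],1],
  [[0,0,-0.01],[0,0,0],1],
  [[0,0,-0.01],[0,0,0],1],
  [[0,0,-0.005],[0,0,0],1],
  [[0,0,0],[0,0,0],1],
  [[0,0,0],[0,0,0],1],
  [[0,0,0],[0,0,0],1],
  [[0,0,0],[0,0,0],1],
  [[0,0,0],[0,0,0],1],
])

```text
t: 11.15
ee_pos: [490.1, 34.1, 102.6]
orientation: [-1.912, -2.492, 0.001]
ft_force: [0.1, -0.8, -6.7]
width: 48.6
```

Run:
```python
from h import *
F=[]
for i in range(4):
    im=imaging.get_image("side");o=readout.get_obs();F.append(np.r_[o["ft_force"],o["moment"]]);
print(np.round(F,2)); print({k:np.round(o[k],3) for k in ("t","joint_torque","ee_pos","width","qpos")})
crop(im[:,:,::-1],100,80,400,300,2.6,"side6.png")
```

```text
[[ 0.04  0.   -6.31 -0.09  0.05 -0.02]
 [ 0.43  0.25 -6.32 -0.05  0.03 -0.03]
 [-0.89 -0.18 -6.27 -0.03  0.09  0.05]
 [ 0.23 -0.45 -7.13 -0.06  0.05 -0.03]]
{'t': np.float64(11.35), 'joint_torque': array([ 0.0000e+00, -4.8358e+01, -2.0066e+01,  4.1000e-02,  3.5000e-02,
       -0.0000e+00]), 'ee_pos': array([490.299,  34.136, 102.778]), 'width': np.float64(48.373), 'qpos': array([ 0.045,  0.418,  2.   , -0.   ,  0.724, -0.217])}
```

View pics/side6.png

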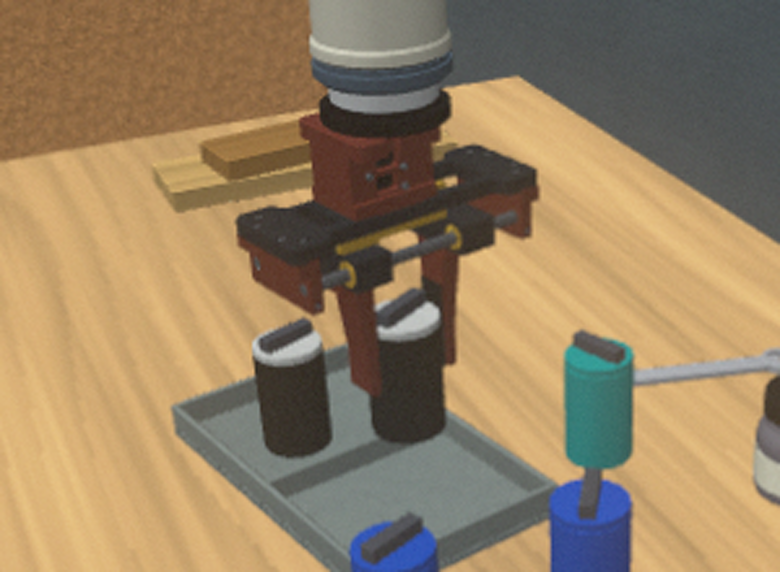

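The left roller reads about 3.5 N and the right about 6.5 N, so the right one is heavier. I raise it, carry it over and turn it.

Call:
carry_out([
  [[0,0,-0.008],[0,0,0],1],
  [[0,0,-0.015],[0,0,0],1],
  [[0,0,-0.015],[0,0,0],1],
  [[0,0,-0.015],[0,0,0],1],
  [[0,0,-0.007],[0,0,0],1],
  [[0,0,0],[0,0,0.03],1],
  [[0,0,0],[0,0,0],1],
])

```text
t: 11.93
ee_pos: [490.7, 34.2, 163.8]
orientation: [1.95, 2.462, 0.001]
ft_force: [0.8, 0.3, -6.8]
width: 47.8
```

Run:
```python
from caps import *
caps("w7",dict(L=(444,145)))
caps("w7b",dict(R=(490,34)),119)
o=readout.get_obs();M=R.from_rotvec(o["orientation"]).as_matrix();print(M.T@(np.array([480,-235,160])-o["ee_pos"]))
```

```text
t 11.9333 tcp [490.7  34.2 163.8] F [ 0.77  0.27 -6.8 ] yaw_y 13.24
L cap 444.8 145.4 r 23.8 tongue [445.343   144.60191] ang 23.113964 toolshift xy [118.8 -19.5]
t 11.9833 tcp [490.3  34.1 163.3] F [ 0.19 -0.18 -7.62] yaw_y 13.32
R cap 487.7 41.5 r 16.1 tongue [nan nan] ang 0.0 toolshift xy [ 7.8 -0.9]
[-259.5322278   -71.89772687    2.99941808]caps.py:16: RuntimeWarning: Mean of empty slice.
  print(n,"cap",round(cx,1),round(cy,1),"r",round(r,1),"tongue",T.mean(0),"ang",np.degrees(np.arctan2(e[1],e[0]))%180,"toolshift xy",(M.T@d)[:2].round(1))
  ret = um.true_divide(
```

View pics/w7.png

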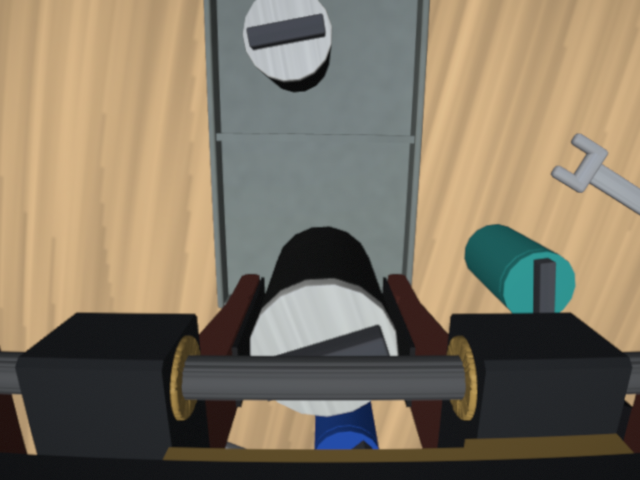

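Run:
```python
from h import *
o=readout.get_obs();c=cam("wrist",o)
for h in (95+119.5,):
  P=plane(c,[[275,353],[382,326],[387,346]],h);print(P.round(1)); d=P[1]-P[0];print(np.degrees(np.arctan2(d[1],d[0])))
  d=P[1]-P[2];print(np.degrees(np.arctan2(d[1],d[0])),np.linalg.norm(d))
print(plane(c,[[250,343],[397,343]],85+119.5))
im=cv2.imread("pics/w7b.png");crop(im,230,270,420,430,4,"w7c.png")
```

```text
[[474.8  37.3 214.5]
 [502.9  52.9 214.5]
 [506.   47.  214.5]]
29.021314698967025
118.24542170129604 6.633094647964755
[[466.48591495  32.96824709 204.5       ]
 [511.76433377  43.70606004 204.5       ]]
```

View pics/w7c.png

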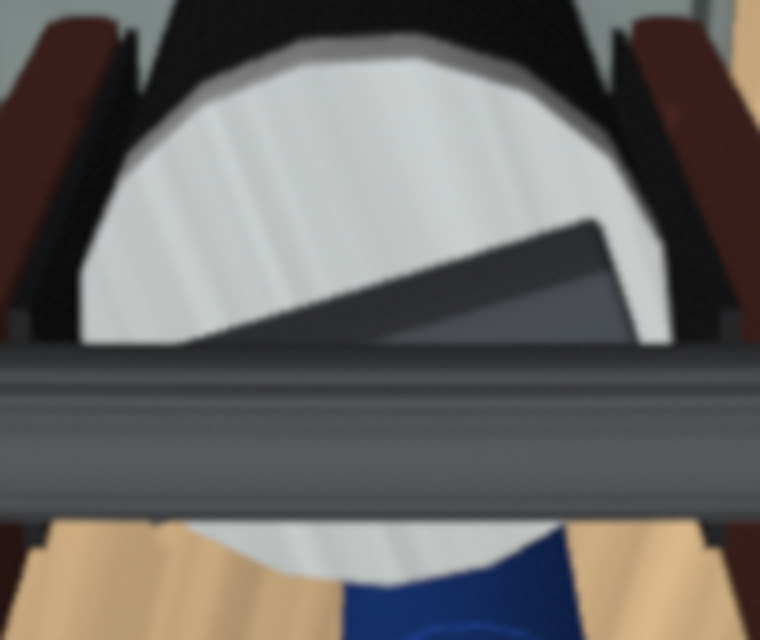

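Call:
carry_out([
  [[-0.012,-0.0033,0.001],[0,0,0],1],
  [[-0.0236,-0.0065,0.001],[0,0,0],1],
  [[-0.0236,-0.0065,0.001],[0,0,0],1],
  [[-0.0236,-0.0065,0],[0,0,0],1],
  [[-0.0236,-0.0065,0],[0,0,0],1],
  [[-0.0236,-0.0065,0],[0,0,0],1],
  [[-0.0236,-0.0065,0],[0,0,0],1],
  [[-0.0236,-0.0065,0],[0,0,0],1],
  [[-0.0236,-0.0065,0],[0,0,0],1],
  [[-0.0236,-0.0065,0],[0,0,0],1],
  [[-0.0236,-0.0065,0],[0,0,0],1],
  [[-0.0118,-0.0033,0],[0,0,0],1],
])

```text
t: 13.03
ee_pos: [480.2, -237.5, 159.6]
orientation: [1.95, 2.463, -0.001]
ft_force: [-0.2, -0.9, -7.2]
width: 48.0
```

Call:
carry_out([
  [[0,0,0],[0,0,0.08],1],
  [[0,0,0],[0,0,0.1],1],
  [[0,0,0],[0,0,0.1],1],
  [[0,0,0],[0,0,0.1],1],
  [[0,0,0],[0,0,0.1],1],
  [[0,0,0],[0,0,0.1],1],
  [[0,0,0],[0,0,0.1],1],
  [[0,0,0],[0,0,0.08],1],
  [[0,0,0],[0,0,0],1],
  [[0,0,0],[0,0,0],1],
])

```text
t: 13.87
ee_pos: [480.2, -234.8, 159.6]
orientation: [-2.721, -1.568, 0.001]
ft_force: [0.6, 0.1, -6.5]
width: 48.3
```

Run:
```python
from h import *
o=readout.get_obs();M=R.from_rotvec(o["orientation"]).as_matrix();print(o["t"],o["ee_pos"],np.degrees(np.arctan2(M[1,1],M[0,1])),o["ft_force"],o["width"],o["qpos"].round(2))
for n in("wrist","scene","side"):cv2.imwrite(f"pics/{n}8.png",imaging.get_image(n)[:,:,::-1])
crop(cv2.imread("pics/scene8.png"),180,0,380,200,3,"s8c.png");crop(cv2.imread("pics/side8.png"),220,200,420,420,2.7,"d8c.png")
```

```text
13.8667 [ 480.18747565 -234.76763659  159.63699451] -30.082638493592754 [ 0.56905145  0.10651647 -6.45480975] 48.347406241061954 [-0.48  0.38  1.88  0.    0.89  0.05]
```

View pics/wrist8.png

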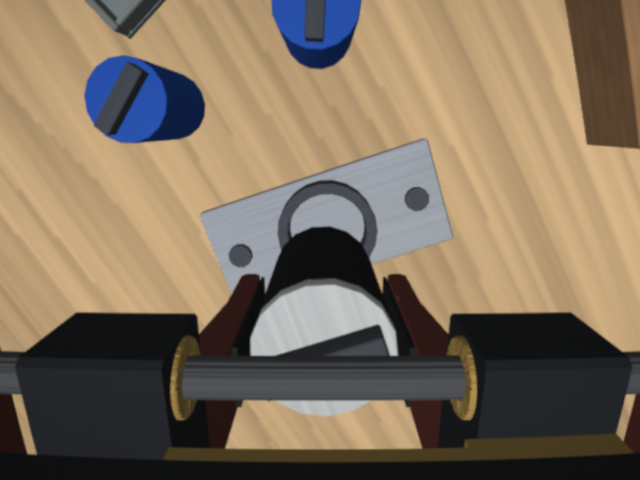

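View pics/s8c.png

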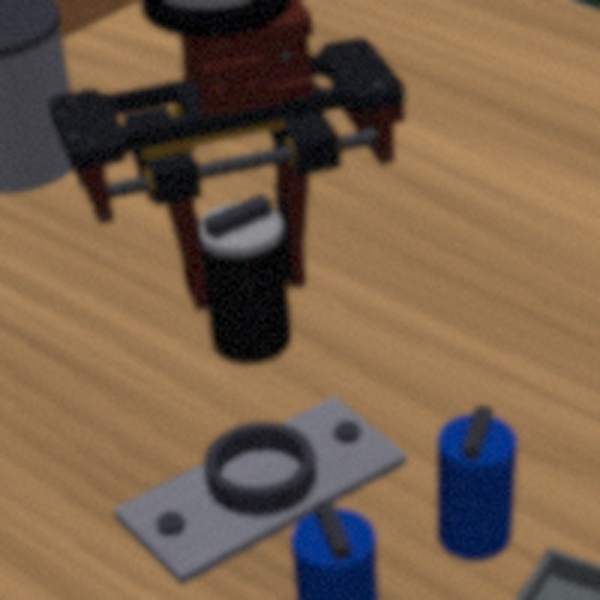

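View pics/d8c.png

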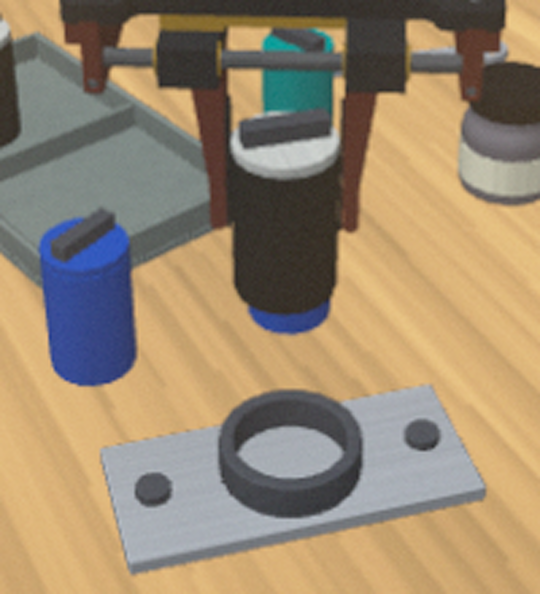

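The roller is upright and held above the collar, with its tongue nearly parallel to the bar. The bolts in the wrist view are at (240,255) and (416,198). I check the seat position and angle numerically.

Run:
```python
from h import *
o=readout.get_obs();c=cam("wrist",o)
b=plane(c,[[240,255],[416,198]],17);print("bolts",b.round(1),b.mean(0).round(1),np.linalg.norm(b[1]-b[0]));d=b[1]-b[0];print("ang",np.degrees(np.arctan2(d[1],d[0])))
k=plane(c,[[202,213],[427,139],[453,238]],10);print(k.round(1),[np.linalg.norm(k[1]-k[0]),np.linalg.norm(k[2]-k[1])]);d=k[1]-k[0];print("edge ang",np.degrees(np.arctan2(d[1],d[0])),"centre",(k[0]+k[2])/2)
r=plane(c,[[278,228],[377,228],[326,181]],30);print("rim",r.round(1))
h=o["ee_pos"][2]-43
t=plane(c,[[275,353],[380,326]],85+h);d=t[1]-t[0];print("tongue lower edge",np.degrees(np.arctan2(d[1],d[0])))
s=cam("side")
e=np.array([[243,143],[330,128]])/2.7+[220,200]  # lower front edge of tongue
t=plane(s,e,85+h);d=t[1]-t[0];print("side tongue",np.degrees(np.arctan2(d[1],d[0])),np.linalg.norm(d))
sc=cam("scene")
print("cap centre scene",plane(sc,[np.array([242,230])/3+[180,0]],85+h).round(1),"side",plane(s,[np.array([285,146])/2.7+[220,200]],85+h).round(1))
print("underside bottoms", )
```

```text
bolts [[ 413.  -223.4   17. ]
 [ 548.  -251.5   17. ]] [ 480.5 -237.4   17. ] 137.8436553698748
ang -11.73747483234887
[[ 403.8 -182.2   10. ]
 [ 575.5 -218.8   10. ]
 [ 559.5 -295.2   10. ]] [np.float64(175.56184321271596), np.float64(78.12742604611118)]
edge ang -12.028632982135136 centre [ 481.63236321 -238.71459327   10.        ]
rim [[ 451.8 -218.1   30. ]
 [ 512.7 -253.4   30. ]
 [ 498.  -206.3   30. ]]
tongue lower edge -14.176217585286683
side tongue -9.699074874427321 40.06256661514858
cap centre scene [[ 484.  -227.7  201.9]] side [[ 477.4 -242.3  201.9]]
underside bottoms
```

Call:
carry_out([
  [[-0.0013,0.0008,0.003],[0,0,0],1],
  [[-0.0013,0.0007,0.005],[0,0,0],1],
  [[0,0,0.002],[0,0,0],1],
  [[0,0,0],[0,0,0],1],
  [[0,0,0],[0,0,0],1],
  [[0,0,0],[0,0,0],1],
  [[0,0,0],[0,0,0],1],
  [[0,0,0],[0,0,0],1],
  [[0,0,0],[0,0,0],1],
  [[0,0,0],[0,0,0],1],
])

```text
t: 14.85
ee_pos: [480.5, -238.2, 150.2]
orientation: [2.724, 1.565, 0.0]
ft_force: [-0.7, 0.2, -6.9]
width: 47.9
```

Run:
```python
from h import *
o=readout.get_obs();print(o["t"],o["ee_pos"],o["ft_force"],o["width"],abs(o["qvel"]).max())
im=imaging.get_image("side")[:,:,::-1];cv2.imwrite("pics/side9.png",im)
```

```text
14.85 [ 480.53690533 -238.15501267  150.17995266] [-0.70444794  0.15894405 -6.88669867] 47.92800832812946 0.0011563983063966315
```

View pics/side9.png

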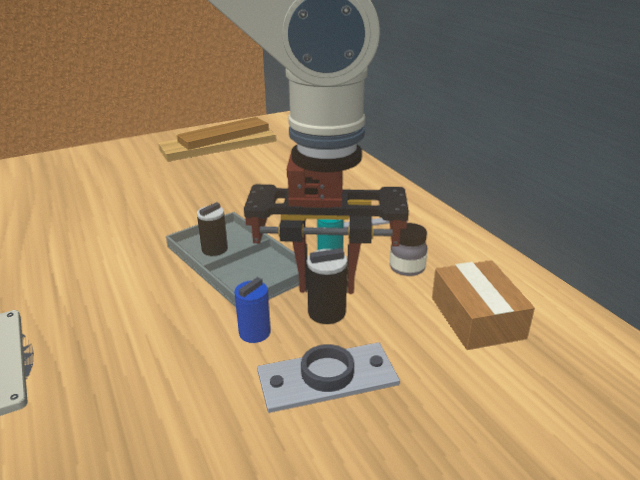

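The roller is held upright above the collar at (327,367). The lighter one stands in the tray at (212,230), the jar and carton are where they were, and the arm is at rest. I hand in.

```bash
python3 -c "
from workcell import close_job
print(close_job())"
```

```text
the job is handed in; nothing more can be done
None
```

I lifted and weighed both rollers in turn and handed the job in at about 15 s with the heavier one, the right roller, held over the bracket seat. No verdict comes back, so these are my own last checks.

- **Weights:** the wrist force was about 3.5 N with the left roller and 6.5–7 N with the right one. The left went back upright within about 1 mm of where it stood, and I let it go.
- **Held roller:** it was at rest at (480.5, -238) mm. The seat axis measured (480.5, -237.4) mm from the bolts. I did not measure the underside directly, but taking the roller as unslipped it sits about 82 mm above the rim.
- **Tongue angle:** the two views gave -14.2° and -9.7°, against -11.9° for the bracket, so it should be well inside the limit.
- **Other items:** the last side view shows the left roller standing in its pocket, and the jar and carton in place. The wrench is mostly hidden there, but the arm never went near it.
- **What disagreed:** the scene and side cameras differ by up to about 10 mm at roller height, with triangulated heights about 4 mm low. I relied on the wrist camera for positions.

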